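Cap the toy tanker: unhook, turn back to find the thread, screw home

ROBOT

A 6-joint arm with a two-finger parallel gripper is mounted at the origin on the work surface. World frame = base frame: x ahead of the robot, y to its left, z up, the work surface at z = 0. Lengths are in mm, angles in degrees, forces in N, time in s.
With the tool pointing down it reaches from about 300 to 850 mm from the base axis. Payload 4.2 kg.
Tool frame: the origin (TCP) lies midway between the tips of the shut fingers; the grasp point (between the pads) lies 19 mm behind it; z points along the fingers, y is the line along which they close (so a half turn about z gives the same grasp; the last joint's range is limited). The gripper opens to 91 mm and grips with 3 to 60 N. Pads are 32 mm wide; open, the fingers measure 118 mm over their backs; the gripper's body (76 mm by 178 mm) begins 60 mm behind the grasp point.
Start: joints at [64.057, 18.312, 89.639, -0, 72.044, -1.146], TCP at [241.168, 521.998, 213.976] pointing down, gripper open.
Joint ranges: [-177.97, 177.97], [-48.28, 115.42], [12.27, 149.76], [-77.06, 257.06], [2.81, 150.46], [-146.56, 146.56]. Speed limits (degrees/s): [147.25, 147.25, 180, 180, 180, 180].

INTERFACE

Orientations are given as [roll, pitch, yaw] about the fixed x, y, z axes, in that order (R = Rz(yaw) Ry(pitch) Rx(roll)).
In Python, from workcell import env gives the robot as it stands.
- The arm moves only by the shell command python3 -m jog 'ROWS' [FORCE]. ROWS is a JSON object of lists of equal length, an entry for each row: "jaw": the finger opening in mm, from 0 to 91.2; "slide": the shift along the tool's x, y, z in units of 30 mm (1.0 is 30 mm), a list of three; "spin": the turn about the tool's z in units of 8 degrees (1.0 is 8 degrees). In form: {"jaw": [jaw, ...], "slide": [[dx, dy, dz], ...], "spin": [spin, ...]}. A call has 1 to 10 rows; each row shifts and turns the commanded pose from where the row before left it, along the tool's axes as they then stand; what a row does not reach is not made up. A row lasts 1/10 s, in which the tool goes at most 50 mm and 8.59 degrees, less where a joint would pass 70% of its speed; a pose out of reach is approached as far as the arm can. A call is refused whole if a number of a shift passes 1 or a number of a turn 1, either way. A call with a gripper value outside its range is refused whole. The fingers move at their own pace and stop on an object; FORCE is the grip in N (left out, the last holds). Time passes only in rows, so rows that do not move let the fingers close. It gives the time, the measured TCP pose, the force, the opening and the grip force at its end, in the units of the state.
- env.state(): the state, without advancing time (a new reading comes with each control period).
- env.grab_frame(name): name is "side" or "top"; returns the picture (420x560x3 uint8, red, green, blue); there is no depth.
- env.camera_model(name): a dict with "fx", "fy", "cx", "cy" (pixels), "camera_from_world" (4x4, takes a point from world to camera coordinates). Camera axes: x right, y up, looking along -z (the intrinsics and any distortion apply to the point x, -y, -z); pixel columns grow to the right and rows downward; lengths in mm; the calibration is good to about 2 mm. A picture is of the moment at which its call begins. camera_model takes no time and is no camera call.
- env.job_done(): hands the job in; it is judged then, once.
The state is a dict: "time_s": time; "qpos": joint angles; "qvel": joint speeds; "effort": joint torques, N m; "ee_pos": TCP position; "ee_rot": TCP orientation; "force": force on the tool from outside, world axes, zero at the start; "torque": the same for the moment, N m; "gripper_width": finger opening in mm; "gripper_force": force on a finger pad.
Only numpy, scipy, OpenCV 4.12 (cv2) and the standard library are available. Lean on these libraries where they do the work, as an engineer would, in place of code of your own. Each camera call takes 0.05 s, during which the arm holds its last target. There are 200 camera calls.

TASK

Lift the tanker's filler cap off the deep hook and set it gently on the truck's neck, not dropping it, with its handle lengthwise to the truck, so that its lugs rest on top of the thread. Then turn it backwards (counter-clockwise seen from above) until it drops into the thread, and screw it clockwise all the way down to its stop, handle squarely across the truck; let go, and leave the other things on the shelf where they are.

Things in the scene. Friction and masses are not known exactly. Their poses are not given: they have to be found in the camera images.
- cap: Grey plastic screw cap with tall arched handle and steel plug, 88 x 82 x 140 mm high, about 0.28 kg. Origin: centre of the skirt's lower edge; z up its axis, x along the handle. Skirt radius 35.5, z 0 to 27 mm; lid disc radius 41, z 27 to 32. It starts hanging level from the hook's arm by the underside of its handle bar, handle roughly square to the arm. Alike turned half round.
- cap_handle (a point): Middle of the top face of the handle bar, 108 mm above the cap's origin. Bar 88 mm long (cap x), 10 thick (cap y), from z 82 to 108 mm. Two 10 x 10 mm posts at x = +-38 carry it; the opening below the bar is 66 wide and 50 mm high (z 32 to 82).
- cap_lug (a point): One of two round lugs (radius 3.5 mm) inside the skirt, under the handle's posts, on the cap's +x and -x sides, 4.5 mm above the cap's origin. On the neck the cap turns easily (well below 0.3 N m); it drops into the thread by its own weight, so push or cage the handle loosely rather than hold it tight.
- cap_plug (a point): Lower end of the steel plug on the cap's axis, 32 mm below the cap's origin: radius 16.8 mm down to z = -22, then tapering to radius 9 at the end.
- truck: Yellow toy tanker truck on a dark wooden plinth, fixed to the shelf; 290 mm long, 110 wide, cab roof 113 mm high. Origin: on the shelf below the axis of the filler neck; x along the truck to its cab, z up. Height of the cap's origin in this frame: 139 mm resting on top of the thread, 127 dropped into the gap, 119 screwed home.
- neck_rim (a point): Centre of the neck's mouth, 140 mm above the truck's origin. Neck outside radius 24 mm, bore radius 18 mm (deep enough for the plug), with a two-start outer thread to radius 29 mm, its flat top level with the rim.
- thread_gap (a point): Top of one of the two gaps in the thread, at 45 and 225 degrees counter-clockwise from the truck's +x; only there can the lugs fall in, after 30 to 40 degrees backwards from handle lengthwise. A raised stop beyond each gap prevents overshooting. From the gap the thread runs down clockwise some 135 degrees to a hard stop, handle then squarely across the truck.
- hook: Fixed key hook stand: wooden foot 150 x 80 x 12 mm, steel rod 8 mm thick. Origin: on the shelf under the place where the cap hangs (within 12 mm); x along the arm, away from the tip. Upright post at x = +62 mm; level arm from there to x = -60 mm, its upper face at z = 205 mm; there it turns straight up.
- hook_tip (a point): Top of the hook's upturned tip, in the hook's frame at (-60, 0, 229) mm: 24 mm above the arm's upper face.
- limousine: Silver die-cast limousine, 170 x 52 x 45 mm, loose. Origin under its centre, x forwards.
- jeep: Green plastic jeep, 118 x 66 x 70 mm, loose. Origin under its centre, x forwards.
- garage_roof: Small wooden garage roof, 100 (x) x 140 x 65 mm, loose. Origin under its centre.
- vase: White ceramic vase, 60 mm across, 190 mm high, loose, easily tipped. Origin under its centre.
- key_bowl: Terracotta bowl, 70 mm across, 30 mm high, loose. Origin under its centre.
- bottle: Amber glass bottle, 48 mm across, 110 mm high, loose. Origin under its centre.
Not all that is in view belongs to the job. What is shaped like the cap but pink or yellow is not meant.

How it is judged:
By the outcome, as a careful person would: the job done as asked, in the order asked, and still so for the second after the job is handed in, with the robot touching nothing.
It also fails if it takes over 64 s, if anything falls off the work surface, if the arm or the gripper's body presses on something with over 40 N, if the wrist force passes 120 N, or if a joint passes its speed limit or range.

## Working session

There is one attempt and no reset: what is moved stays moved. The work goes in short steps, Python scripts to look and compute and a shell command to move; the robot and the scene stay as the last step left them, time stands still between calls to the robot, and variables do not carry over. Pictures are saved under pics/ and viewed, at most 10 in all, crops included, and the job is handed in when it is done.

```bash
ls; mkdir -p pics; cat > h.py <<'E'
import numpy as np, cv2
from workcell import env
def proj(n,P):
    m=env.camera_model(n);T=np.array(m["camera_from_world"])
    p=T[:3,:3]@np.array(P,float)+T[:3,3]
    return m["fx"]*p[0]/-p[2]+m["cx"], m["fy"]*-p[1]/-p[2]+m["cy"]
def ray(n,u,v):
    m=env.camera_model(n);T=np.array(m["camera_from_world"]);R=T[:3,:3]
    d=np.array([(u-m["cx"])/m["fx"],-(v-m["cy"])/m["fy"],-1.])
    return -R.T@T[:3,3], R.T@d
def onz(n,u,v,z):
    o,d=ray(n,u,v); return o+d*(z-o[2])/d[2]
def tri(a,b):
    A=np.zeros((3,3));B=np.zeros(3)
    for n,u,v in(a,b):
        o,d=ray(n,u,v);d=d/np.linalg.norm(d);M=np.eye(3)-np.outer(d,d);A+=M;B+=M@o
    return np.linalg.solve(A,B)
E
python3 - <<'E'
from h import *
for n in("side","top"):
    im=env.grab_frame(n); cv2.imwrite(f"pics/{n}0.png",im[:,:,::-1]); m=env.camera_model(n); print({k:v for k,v in m.items()}, ray(n,280,210))
s=env.state();print(s)
E
```

```text
pics
{'fx': 537.4268953080657, 'fy': 537.4268953080657, 'cx': 266.3101531100916, 'cy': 212.7885060531193, 'camera_from_world': array([[ 9.97259106e-01, -7.24618739e-02,  1.49516676e-02,
        -5.11484904e+02],
       [ 2.64749717e-02,  5.38184505e-01,  8.42411131e-01,
        -1.43437650e+02],
       [-6.90894450e-02, -8.39706327e-01,  5.38627824e-01,
        -1.56506304e+03],
       [ 0.00000000e+00,  0.00000000e+00,  0.00000000e+00,
         1.00000000e+00]])} (array([  405.7511489 , -1274.06056697,   971.46752308]), array([ 0.09462994,  0.84065295, -0.53387601]))
{'fx': 446.56608290461094, 'fy': 446.56608290461094, 'cx': 275.7349937030293, 'cy': 205.1864908546216, 'camera_from_world': array([[ 3.79121283e-03, -9.99992366e-01,  9.45468140e-04,
        -6.57624161e+00],
       [ 9.78785608e-01,  3.90449344e-03,  2.04849917e-01,
        -5.47650182e+02],
       [-2.04852045e-01,  1.48780973e-04,  9.78792939e-01,
        -1.14130789e+03],
       [ 0.00000000e+00,  0.00000000e+00,  0.00000000e+00,
         1.00000000e+00]])} (array([ 302.25779274,   -4.26808997, 1229.29641875]), array([ 0.19433798, -0.00974147, -0.98099197]))
{'time_s': 0.1, 'qpos': array([ 6.40557032e+01,  1.83469555e+01,  8.96992435e+01, -1.80232632e-03,
        7.20421342e+01, -1.14524983e+00]), 'qvel': array([-0.00523475, -0.07435479, -0.23861849,  0.09158676,  0.00539718,
        0.0631843 ]), 'effort': array([-8.03331259e-04, -4.13334167e+01, -2.32511348e+01,  7.27973180e-02,
        4.22607525e-02, -5.47906654e-05]), 'ee_pos': array([240.98544429, 521.5779168 , 213.21575971]), 'ee_rot': array([-1.79911650e+02, -5.21984475e-05,  1.55201510e+02]), 'force': array([ 0.5327181 , -0.08104067, -0.24593118]), 'torque': array([-0.03280382,  0.00994735, -0.01294747]), 'gripper_force': 0.0, 'gripper_width': 91.49114818862283}
```

View pics/side0.png

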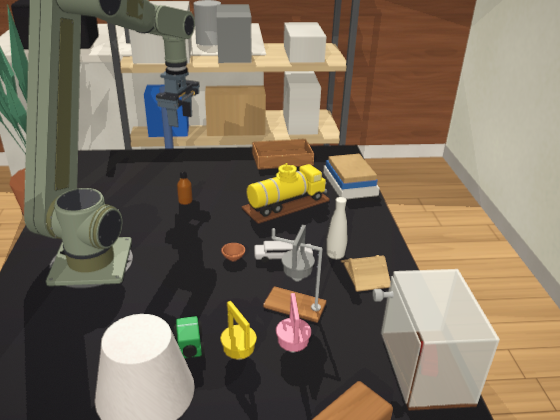

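View pics/top0.png

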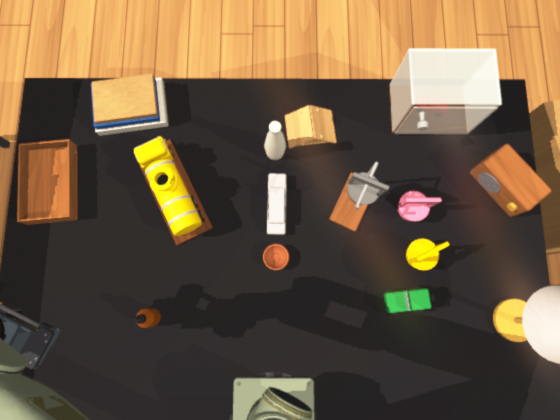

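The side view shows the grey cap on the hook near (298,250) and the truck neck at (288,172). In the top view the cap is near (367,185) and the neck near (162,180). I'll zoom in on both.

```bash
python3 - <<'E'
import cv2,numpy as np
t=cv2.imread("pics/top0.png");s=cv2.imread("pics/side0.png")
def c(im,x,y,w,h,k): return cv2.resize(im[y:y+h,x:x+w],None,fx=k,fy=k,interpolation=cv2.INTER_CUBIC)
def g(im,x,y,k):
    for i in range(0,im.shape[1],10*k): cv2.putText(im,str(x+i//k),(i,8),0,.3,(0,255,255),1); im[::4,i]=(0,255,255)
    for i in range(0,im.shape[0],10*k): cv2.putText(im,str(y+i//k),(0,i+4),0,.3,(0,255,255),1); im[i,::4]=(0,255,255)
    return im
a=g(c(t,325,155,70,80,7),325,155,7); b=g(c(s,255,220,80,100,6),255,220,6)
cv2.imwrite("pics/c1.png",a);cv2.imwrite("pics/c2.png",b)
d=g(c(t,125,130,95,120,5),125,130,5)
e=g(c(s,240,155,100,70,5),240,155,5)
o=np.zeros((600,d.shape[1]+0,3),np.uint8);o[:d.shape[0]]=d;cv2.imwrite("pics/c3.png",o)
E
```

```text
(no output)
```

View pics/c1.png

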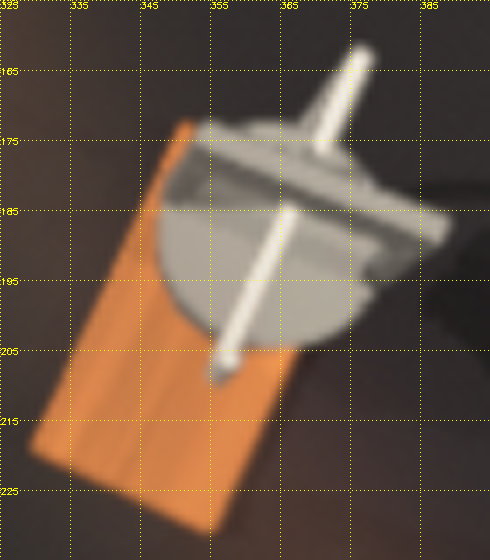

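View pics/c2.png

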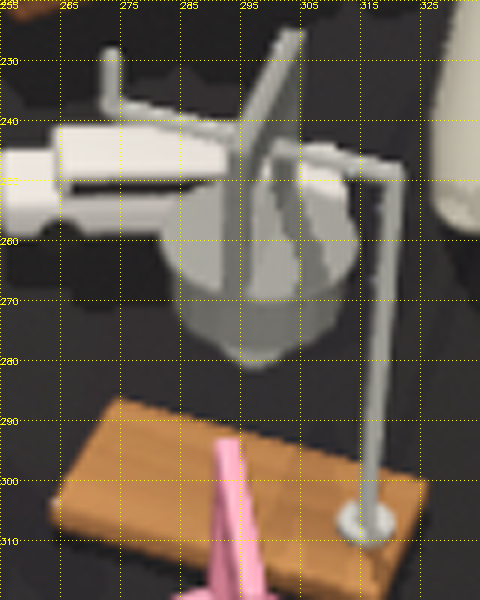

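View pics/c3.png

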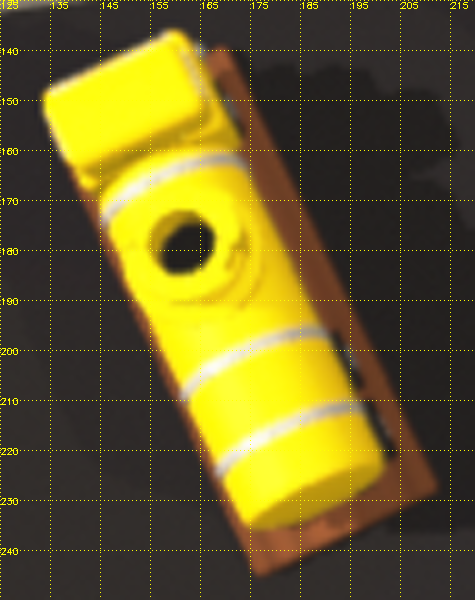

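Top crop: the bar's top face runs from (353,174) to (388,188), the arm tip is at (357,206) and the post top at (376,164). The neck hole is at (161.5,178.5), and the plinth's right edge runs from (169,140) to (212,227). Side crop: the arm corner is at (320,248) and the tip top at (273.5,228).

```bash
python3 - <<'E'
from h import *
np.set_printoptions(precision=1,suppress=True)
t=cv2.imread("pics/top0.png");s=cv2.imread("pics/side0.png")
a=onz("top",353,174,231);b=onz("top",388.3,188,231);print("bar",a,b,(a+b)/2,np.linalg.norm(a-b),np.degrees(np.arctan2(*(a-b)[1::-1])))
a=onz("top",357.3,206,229);b=onz("top",376.5,163.5,205);print("hook tip,post",a,b,np.linalg.norm((a-b)[:2]),np.degrees(np.arctan2(*(b-a)[1::-1])))
print("tip tri",tri(("top",357.3,206),("side",273.5,228.5)),"post tri",tri(("top",376.5,163.5),("side",320,248)))
print("post foot side",onz("side",317,305,12))
# neck hole: dark blob
im=t[160:200,140:185].astype(int); m=(im.max(2)<90).astype(np.uint8)
n,l,st,c=cv2.connectedComponentsWithStats(m)
for i in range(1,n):
    if st[i,4]>50: print(st[i],c[i]+[140,160],onz("top",c[i][0]+140,c[i][1]+160,140))
# hole ellipse
for i in range(1,n):
    if st[i,4]>50:
        k=cv2.findContours((l==i).astype(np.uint8),0,1)[0][0]; print(cv2.fitEllipse(k))
# plinth right edge per row: brown -> dark
hsv=cv2.cvtColor(t,cv2.COLOR_BGR2HSV)
b=((hsv[...,0]<14)&(hsv[...,2]>60)&(hsv[...,1]>90))
P=[]
for v in range(150,222):
    u=np.where(b[v,165:225])[0]
    if len(u): P.append((u.max()+165.5,v))
P=np.array(P);vx,vy,x0,y0=cv2.fitLine(P.astype(np.float32),cv2.DIST_HUBER,0,.01,.01).ravel()
p=onz("top",x0-vx*40,y0-vy*40,15);q=onz("top",x0+vx*40,y0+vy*40,15);print("truck yaw",np.degrees(np.arctan2(*(p-q)[1::-1])),np.degrees(np.arctan2(*(q-p)[1::-1])),x0,y0)
hsv=cv2.cvtColor(t,cv2.COLOR_BGR2HSV)
print("plinth corners z15",[onz("top",*x,15) for x in((169,140),(212,227),(177,245))])
print("side neck ", proj("side",onz("top",161.5,178.5,140)))
for x in((353,174),(388.3,188)): print(proj("side",onz("top",*x,231)))
E
```

```text
bar [ 585.8 -183.3  231. ] [ 552.7 -263.5  231. ] [ 569.2 -223.4  231. ] 86.81194319916148 67.5837033624522
hook tip,post [ 510.5 -191.   229. ] [ 619.4 -244.9  205. ] 121.55078087746875 -26.31236400789961
tip tri [ 511.8 -190.9  230.1] post tri [ 620.2 -244.7  206.3]
post foot side [ 629.  -231.9   12. ]
[  0   8  15  32 255] [144.6 188.4] [572. 325. 140.]
[17 15 11  9 71] [162.  179.1] [596.3 282.7 140. ]
((4.962377548217773, 29.901830673217773), (11.582428932189941, 35.90825271606445), 165.5219268798828)
((21.994836807250977, 19.077457427978516), (7.401309013366699, 10.202593803405762), 50.98768615722656)
truck yaw 27.064603838795605 -152.9353961612044 192.59723 185.5
plinth corners z15 [array([746. , 302.1,  15. ]), array([494.4, 170.6,  15. ]), array([444.4, 264.3,  15. ])]
side neck  (np.float64(286.4359989051856), np.float64(169.29632828509278))
(np.float64(302.5147657648995), np.float64(225.7286785511435))
(np.float64(292.8972646821397), np.float64(245.27801565712403))
```

```bash
cat > to.py <<'E'
import sys
from h import *
# usage: to.py x y z yaw : remaining shift in tool units (current axes) and spin units
s=env.state(); r=np.radians(s["ee_rot"]); from scipy.spatial.transform import Rotation as Ro
R=Ro.from_euler("xyz",r).as_matrix(); x,y,z,w=map(float,sys.argv[1:5])
d=R.T@(np.array([x,y,z])-s["ee_pos"])/30
dy=(w-s["ee_rot"][2]+180)%360-180
print("t",round(s["time_s"],2),"pos",s["ee_pos"].round(1),"rot",s["ee_rot"].round(1),"F",s["force"].round(2),"Mz",round(s["torque"][2],3),"w",round(s["gripper_width"],1),"gf",round(s["gripper_force"],1),"q6",s["qpos"][5].round(0),"\n units",d.round(3),"spin",round(-dy/8,2))
E
J="python3 -m jog"
$J '{"jaw":[91,91,91,91,91,91,91,91,91,91],"slide":[[0,0,-1],[0,0,-1],[0,0,-1],[-0.924,-0.817,0],[-0.924,-0.817,0],[-0.924,-0.817,0],[-0.924,-0.817,0],[-0.924,-0.817,0],[-0.924,-0.817,0],[-0.924,-0.817,0]],"spin":[0,0,0,0,0,0,0,0,0,0]}'
$J '{"jaw":[60,60,60,60,60,60,60,60,60,60],"slide":[[-0.924,-0.817,0],[-0.924,-0.817,0],[-0.924,-0.817,0],[-0.924,-0.817,0],[-0.924,-0.817,0],[-0.924,-0.817,0],[-0.924,-0.817,0],[-0.924,-0.817,0],[-0.924,-0.817,0],[-0.924,-0.817,0]],"spin":[0,0,0,0,0,0,0,0,0,0]}'
$J '{"jaw":[40,40,40,40,40,40,40,40,40,40],"slide":[[-0.924,-0.817,0],[-0.924,-0.817,0],[-0.924,-0.817,0],[0,0,0],[0,0,0],[0,0,0],[0,0,0],[0,0,0],[0,0,0],[0,0,0]],"spin":[0,0,0,1,1,1,1,1,1,1]}'
$J '{"jaw":[40,40,40,40,40],"slide":[[0,0,0],[0,0,0],[0,0,0],[0,0,0],[0,0,0]],"spin":[1,1,1,1,0]}'
python3 to.py 569.2 -223.4 209 67.6
```

```text
time_s: 1.1
ee_pos: [345.5, 283.3, 303.6]
ee_rot: [-180.0, -0.0, 155.2]
force: [0.2, 0.1, 0.9]
gripper_width: 91.1
gripper_force: 0.0
time_s: 2.1
ee_pos: [494.3, -55.4, 303.6]
ee_rot: [180.0, -0.0, 155.2]
force: [-0.1, -0.1, -1.0]
gripper_width: 60.1
gripper_force: 0.0
time_s: 3.1
ee_pos: [538.6, -155.5, 303.4]
ee_rot: [-179.9, -0.0, 98.9]
force: [0.2, 0.0, 0.1]
gripper_width: 39.9
gripper_force: 0.0
time_s: 3.6
ee_pos: [538.6, -155.5, 303.5]
ee_rot: [-179.9, -0.0, 67.2]
force: [0.5, 0.0, 0.3]
gripper_width: 40.3
gripper_force: 0.0
t 3.6 pos [ 538.6 -155.5  303.5] rot [-179.9   -0.    67.2] F [0.5  0.04 0.29] Mz 0.003 w 40.3 gf 0.0 q6 6.0 
 units [-1.693  1.819  3.147] spin -0.05
```

```bash
J="python3 -m jog"
$J '{"jaw":[40,40,40,40,40,40,40,40],"slide":[[-0.85,0.9,0],[-0.85,0.92,0],[0,0,0.8],[0,0,0.8],[0,0,0.6],[0,0,0.4],[0,0,0.4],[0,0,0]],"spin":[-0.05,0,0,0,0,0,0,0]}'
python3 to.py 569.2 -223.4 209 67.6
python3 - <<'E'
from h import *
a=env.grab_frame("top")[140:240,320:420,::-1];b=env.grab_frame("side")[180:290,240:350,::-1]
a=cv2.resize(a,(400,400),interpolation=2);b=cv2.resize(b,(400,400),interpolation=2);cv2.imwrite("pics/g.png",np.hstack([a,b]))
E
```

```text
time_s: 4.4
ee_pos: [569.0, -223.2, 212.4]
ee_rot: [-179.8, -0.0, 67.7]
force: [-0.8, 0.3, -0.3]
gripper_width: 40.0
gripper_force: 0.0
t 4.4 pos [ 569.  -223.2  212.4] rot [-179.8   -0.    67.7] F [-0.82  0.34 -0.25] Mz -0.016 w 40.0 gf 0.0 q6 -0.0 
 units [-0.002  0.01   0.113] spin 0.01
```

View pics/g.png

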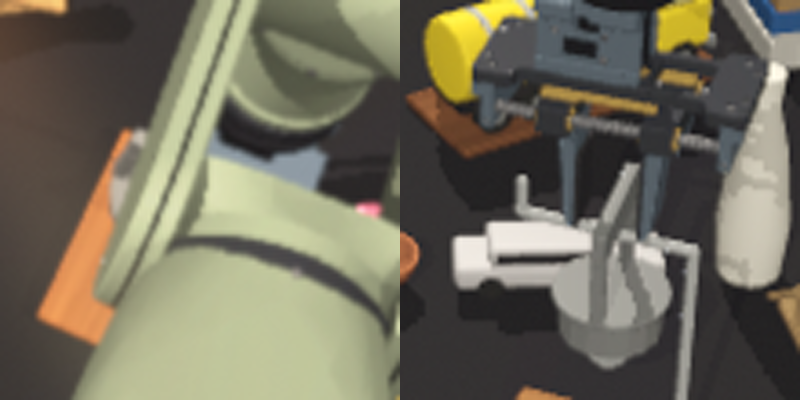

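The side view (right half) shows the fingers straddling the bar at about (600,200), just above the hook arm. I'll go 2 mm lower and close.

```bash
J="python3 -m jog"
$J '{"jaw":[40,20,10,5,5,5,5,5],"slide":[[0,0,0.07],[0,0,0],[0,0,0],[0,0,0],[0,0,0],[0,0,0],[0,0,0],[0,0,0]],"spin":[0,0,0,0,0,0,0,0]}' 25
python3 to.py 569.2 -223.4 209 67.6
$J '{"jaw":[5,5,5,5,5],"slide":[[0,0,-0.1],[0,0,-0.2],[0,0,-0.2],[0,0,0],[0,0,0]],"spin":[0,0,0,0,0]}' 25
python3 to.py 569.2 -223.4 242 67.6
```

```text
time_s: 5.3
ee_pos: [570.0, -223.8, 212.1]
ee_rot: [179.9, -0.0, 67.6]
force: [0.4, -1.7, 0.8]
gripper_width: 9.9
gripper_force: 25.0
t 5.3 pos [ 570.  -223.8  212.1] rot [179.9  -0.   67.6] F [ 0.4  -1.66  0.82] Mz 0.018 w 9.9 gf 25.0 q6 -0.0 
 units [ 0.001 -0.03   0.104] spin 0.0
time_s: 5.8
ee_pos: [569.6, -223.6, 227.0]
ee_rot: [180.0, -0.0, 67.6]
force: [-0.0, -0.5, -3.2]
gripper_width: 9.3
gripper_force: 25.0
t 5.8 pos [ 569.6 -223.6  227. ] rot [180.   -0.   67.6] F [-0.02 -0.47 -3.22] Mz 0.022 w 9.3 gf 25.0 q6 -0.0 
 units [ 0.001 -0.016 -0.501] spin 0.0
```

```bash
J="python3 -m jog"
$J '{"jaw":[5,5,5,5],"slide":[[0,0,-0.3],[0,0,-0.3],[0,0,0],[0,0,0]],"spin":[0,0,0,0]}'
$J '{"jaw":[5,5,5,5,5,5,5,5,5,5],"slide":[[0.028,-0.3,0],[0.028,-0.4,0],[0.028,-0.42,0],[0.028,-0.42,0],[0.028,-0.42,0],[0.028,-0.42,0],[0.028,-0.42,0],[0.028,-0.42,0],[0.028,-0.42,0],[0.028,-0.42,0]],"spin":[0,0,0,0,0,0,0,0,0,0]}'
$J '{"jaw":[5,5,5],"slide":[[0,-0.15,0],[0,0,0],[0,0,0]],"spin":[0,0,0]}'
python3 to.py 596.3 282.7 285 207.1
python3 - <<'E'
from h import *
a=env.grab_frame("top")[140:260,300:420,::-1];b=env.grab_frame("side")[170:290,220:340,::-1]
a=cv2.resize(a,(400,400),interpolation=2);b=cv2.resize(b,(400,400),interpolation=2);cv2.imwrite("pics/g2.png",np.hstack([a,b]))
E
```

```text
time_s: 6.2
ee_pos: [569.9, -223.7, 245.4]
ee_rot: [179.9, -0.0, 67.6]
force: [-0.7, 0.1, -3.3]
gripper_width: 10.0
gripper_force: 25.0
time_s: 7.2
ee_pos: [459.3, -169.0, 244.9]
ee_rot: [180.0, -0.0, 67.6]
force: [-0.1, 0.6, -2.5]
gripper_width: 9.8
gripper_force: 25.0
time_s: 7.5
ee_pos: [456.5, -167.9, 245.0]
ee_rot: [179.9, -0.0, 67.6]
force: [-0.1, -0.2, -3.4]
gripper_width: 9.8
gripper_force: 25.0
t 7.5 pos [ 456.5 -167.9  245. ] rot [179.9  -0.   67.6] F [-0.05 -0.17 -3.37] Mz -0.059 w 9.8 gf 25.0 q6 1.0 
 units [15.662 -1.414 -1.333] spin -17.44
```

View pics/g2.png

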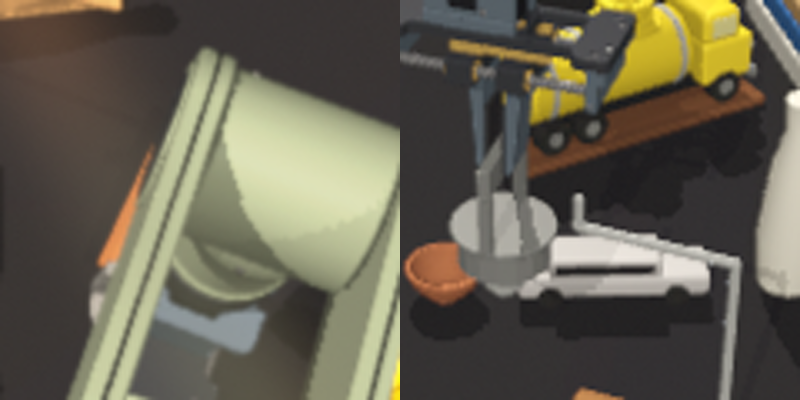

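The cap is off the hook, hanging level and clear of the tip at (578,200) in the right half. Next: raise it, carry it over to the truck and turn it.

```bash
J="python3 -m jog"
$J '{"jaw":[5,5,5,5,5,5,5,5,5,5],"slide":[[0,0,-0.5],[0,0,-0.5],[0,0,-0.5],[0.4,-0.04,0],[0.8,-0.07,0],[0.9,-0.08,0],[0.9,-0.08,0],[0.9,-0.08,0],[0.9,-0.08,0],[0.9,-0.08,0]],"spin":[0,0,0,0,0,0,0,0,0,0]}'
$J '{"jaw":[5,5,5,5,5,5,5,5,5,5],"slide":[[0.9,-0.08,0],[0.9,-0.08,0],[0.9,-0.08,0],[0.9,-0.08,0],[0.9,-0.08,0],[0.9,-0.08,0],[0.9,-0.08,0],[0.9,-0.08,0],[0.9,-0.08,0],[0.7,-0.07,0]],"spin":[0,0,0,0,0,0,0,0,0,0]}'
$J '{"jaw":[5,5,5,5,5,5,5,5,5,5],"slide":[[0,0,0],[0,0,0],[0,0,0],[0,0,0],[0,0,0],[0,0,0],[0,0,0],[0,0,0],[0,0,0],[0,0,0]],"spin":[-0.6,-1,-1,-1,-1,-1,-1,-1,-1,-1]}'
$J '{"jaw":[5,5,5,5,5,5,5,5,5,5],"slide":[[0,0,0],[0,0,0],[0,0,0],[0,0,0],[0,0,0],[0,0,0],[0,0,0],[0,0,0],[0,0,0],[0,0,0]],"spin":[-1,-1,-1,-1,-1,-1,-1,-0.84,0,0]}'
python3 to.py 596.3 282.7 285 207.1
python3 - <<'E'
from h import *
np.set_printoptions(precision=1,suppress=True)
s0=cv2.imread("pics/side0.png")
a=env.grab_frame("top")[130:230,110:210,::-1];f=env.grab_frame("side")[:,:,::-1];cv2.imwrite("pics/side_now.png",f);b=f[100:200,240:340]
c=s0[150:200,255:322]
def g(im,x,y,k):
    im=cv2.resize(np.ascontiguousarray(im),None,fx=k,fy=k,interpolation=2)
    for i in range(0,im.shape[1],10*k): cv2.putText(im,str(x+i//k),(i,8),0,.3,(0,255,255),1); im[::4,i]=(255,0,255)
    for i in range(0,im.shape[0],10*k): cv2.putText(im,str(y+i//k),(0,i+4),0,.3,(0,255,255),1); im[i,::4]=(255,0,255)
    return im
top=np.hstack([g(b,240,100,4),g(c,255,150,6)[:400,:400]] ) if 0 else None
o=np.zeros((400,802,3),np.uint8);x=g(b,240,100,4);o[:400,:400]=x;y=g(c,255,150,6);o[:300,400:802]=y
cv2.imwrite("pics/n.png",o)
P=env.state()["ee_pos"]
print("proj neck", proj("side",(596.3,282.7,140)),[proj("side",(596.3+29*np.cos(t),282.7+29*np.sin(t),140)) for t in np.arange(4)*np.pi/2],
"bar top mid", proj("side",P+[0,0,19.]))
E
```

```text
time_s: 8.6
ee_pos: [507.2, -1.8, 288.7]
ee_rot: [-179.9, -0.0, 67.6]
force: [0.3, -0.5, -3.1]
gripper_width: 9.8
gripper_force: 25.0
time_s: 9.6
ee_pos: [585.6, 252.0, 288.1]
ee_rot: [-179.9, 0.0, 67.7]
force: [0.5, 0.3, -3.6]
gripper_width: 9.8
gripper_force: 25.0
time_s: 10.6
ee_pos: [585.3, 250.3, 288.3]
ee_rot: [-179.9, -0.1, 144.8]
force: [0.6, -0.8, -3.0]
gripper_width: 9.8
gripper_force: 25.0
time_s: 11.6
ee_pos: [585.5, 250.0, 288.8]
ee_rot: [180.0, -0.1, -153.0]
force: [-0.0, -0.1, -3.9]
gripper_width: 9.6
gripper_force: 25.0
t 11.6 pos [585.5 250.  288.8] rot [ 1.80e+02 -1.00e-01 -1.53e+02] F [-0.   -0.11 -3.86] Mz -0.013 w 9.6 gf 25.0 q6 -95.0 
 units [-0.817  0.808  0.127] spin -0.01
proj neck (np.float64(286.0016924575072), np.float64(169.49873607857268)) [(np.float64(294.75937103543504), np.float64(169.31464406186342)), (np.float64(285.10418418294313), np.float64(165.40764923590552)), (np.float64(277.2241446823464), np.float64(169.6832457585424)), (np.float64(286.9242661887645), np.float64(173.70407809079006))] bar top mid (np.float64(285.54742776607907), np.float64(126.04228224254706))
```

View pics/n.png

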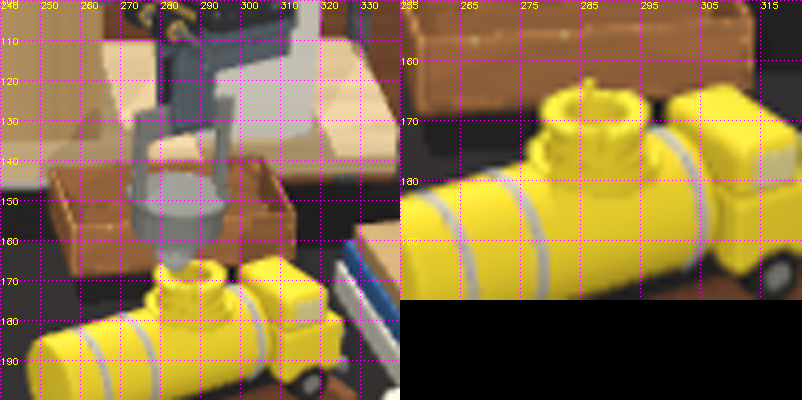

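Right crop: the neck rim spans u of about 278–296 with its centre near (287,169.5), about 1 px right of the projected estimate. Left crop: the skirt spans about 273–295.5. I'll measure both edges numerically in this one camera.

```bash
python3 - <<'E'
from h import *
np.set_printoptions(precision=2,suppress=True)
s0=cv2.imread("pics/side0.png").astype(int); f=cv2.imread("pics/side_now.png").astype(int)
def sub(sig,u0,th):  # subpixel left/right crossings outward from u0
    u=u0
    while sig[u]>th:u-=1
    l=u+(th-sig[u])/(sig[u+1]-sig[u])
    u=u0
    while sig[u]>th:u+=1
    r=u-1+(sig[u-1]-th)/(sig[u-1]-sig[u]); return l,r
for v in range(165,175):
    G=s0[v,:,1]-s0[v,:,0]   # yellow: G-B large
    print(v,"neck",[np.round(sub(G,u,70),1) for u in (282,294)])
for v in range(148,164):
    c=f[v]; sat=60-(c.max(1)-c.min(1))   # grey low saturation, brown high
    try:l,r=sub(sat,284,30); print(v,"skirt",round(l,1),round(r,1),round((l+r)/2,2))
    except Exception as e: print(v,e)
P=env.state()["ee_pos"];z=P[2]-89
for h in (0,13,27,32): print("pred axis",h,proj("side",(P[0],P[1],z+h)))
print("pred z of bar top", proj("side",(P[0],P[1],z+108)))
# top: neck hole, yellow ring profile
t=cv2.imread("pics/top0.png").astype(int)
for v in range(172,187,2):
    G=255-t[v,:,1]
    try:print(v,"hole",np.round(sub(G,161,255-110),1))
    except Exception as e:print(v,e)
for u in range(156,168,2):
    G=255-t[:,u,1]
    try:print(u,"holecol",np.round(sub(G,179,255-110),1))
    except Exception as e:print(u,e)
print("pred hole pts", [np.round(proj("top",(596.3+18*np.cos(a),282.7+18*np.sin(a),140)),1) for a in np.arange(4)*np.pi/2])
E
```

```text
165 neck [array([280.2, 294. ]), array([294., 294.])]
166 neck [array([278.4, 295.3]), array([278.4, 295.3])]
167 neck [array([277.9, 296.2]), array([277.9, 296.2])]
168 neck [array([277.7, 296.3]), array([277.7, 296.3])]
169 neck [array([277.8, 296.3]), array([277.8, 296.3])]
170 neck [array([278.1, 295.9]), array([278.1, 295.9])]
171 neck [array([278.1, 295.6]), array([278.1, 295.6])]
172 neck [array([277.4, 297.5]), array([277.4, 297.5])]
173 neck [array([276. , 298.7]), array([276. , 298.7])]
174 neck [array([275.6, 299.7]), array([275.6, 299.7])]
148 skirt 271.5 296.4 283.97
149 skirt 271.6 296.7 284.12
150 skirt 271.9 296.8 284.35
151 skirt 272.8 296.4 284.56
152 skirt 272.7 295.6 284.15
153 skirt 272.6 295.2 283.89
154 skirt 272.6 294.9 283.75
155 skirt 272.7 294.7 283.69
156 skirt 272.7 294.6 283.66
157 skirt 273.0 294.7 283.85
158 skirt 273.3 294.3 283.8
159 skirt 274.5 293.8 284.18
160 skirt 276.1 292.6 284.35
161 skirt 277.9 289.8 283.86
162 skirt 278.4 288.4 283.43
163 skirt 278.5 288.2 283.32
pred axis 0 (np.float64(284.38367928279945), np.float64(157.63650019883352))
pred axis 13 (np.float64(284.51954450779914), np.float64(153.94794069221004))
pred axis 27 (np.float64(284.6671179329629), np.float64(149.94151917916915))
pred axis 32 (np.float64(284.720141869517), np.float64(148.5019900777703))
pred z of bar top (np.float64(285.54742776607907), np.float64(126.04228224254706))
172 hole [173.  170.6]
174 hole [161.  165.1]
176 hole [158.7 167. ]
178 hole [157.  167.2]
180 hole [156.4 166.8]
182 hole [156.7 165.5]
184 hole [158.7 161.6]
186 hole [ 18. -inf]
156 holecol [181.2 187.8]
158 holecol [176.6 183.6]
160 holecol [174.6 184.1]
162 holecol [173.3 183.9]
164 holecol [173.4 183. ]
166 holecol [174.7 181.3]
pred hole pts [array([162.4, 172.2]), array([154.9, 179.1]), array([161.6, 186. ]), array([169.1, 179.1])]<stdin>:10: RuntimeWarning: divide by zero encountered in scalar divide
```

```bash
J="python3 -m jog"
$J '{"jaw":[5,5,5,5,5,5,5],"slide":[[-0.48,0.4,0],[-0.48,0.39,0],[0,0,0],[0,0,0.4],[0,0,0.3],[0,0,0],[0,0,0]],"spin":[0,0,0,0,0,0,0]}'
python3 to.py 600.5 284.2 285 207.1
python3 - <<'E'
from h import *
f=env.grab_frame("side")[:,:,::-1];cv2.imwrite("pics/side_n2.png",f);f=f.astype(int);P=env.state()["ee_pos"]
print([np.round(proj("side",(P[0],P[1],P[2]-89+h)),1) for h in(-32,0,13,27)])
for v in range(150,176,2):
    c=f[v,268:306]; s=c.max(1)-c.min(1); u=np.where(s<35)[0]+268; y=np.where(c[:,1]-c[:,0]>70)[0]+268
    print(v,(u.min(),u.max(),(u.min()+u.max())/2) if len(u) else 0,(y.min(),y.max()) if len(y) else 0)
t=env.grab_frame("top")[:,:,::-1]; a=t[130:230,110:210]
cv2.imwrite("pics/n2.png",np.hstack([cv2.resize(np.ascontiguousarray(x),(400,400),interpolation=2) for x in(a,f[120:200,250:330].astype(np.uint8))]))
E
```

```text
time_s: 12.4
ee_pos: [600.3, 283.0, 268.4]
ee_rot: [180.0, -0.1, -152.9]
force: [0.3, 0.5, -3.3]
gripper_width: 9.8
gripper_force: 25.0
t 12.4 pos [600.3 283.  268.4] rot [ 1.800e+02 -1.000e-01 -1.529e+02] F [ 0.27  0.48 -3.27] Mz 0.025 w 9.8 gf 25.0 q6 -93.0 
 units [-0.025  0.033 -0.555] spin -0.0
[array([287.4, 167.3]), array([287.7, 158.5]), array([287.9, 154.9]), array([288., 151.])]
150 (np.int64(276), np.int64(299), np.float64(287.5)) 0
152 (np.int64(276), np.int64(299), np.float64(287.5)) 0
154 (np.int64(277), np.int64(298), np.float64(287.5)) 0
156 (np.int64(277), np.int64(298), np.float64(287.5)) 0
158 (np.int64(277), np.int64(297), np.float64(287.0)) 0
160 (np.int64(278), np.int64(297), np.float64(287.5)) 0
162 (np.int64(282), np.int64(293), np.float64(287.5)) 0
164 (np.int64(282), np.int64(291), np.float64(286.5)) 0
166 (np.int64(284), np.int64(289), np.float64(286.5)) (np.int64(279), np.int64(305))
168 (np.int64(272), np.int64(298), np.float64(285.0)) (np.int64(278), np.int64(305))
170 (np.int64(268), np.int64(298), np.float64(283.0)) (np.int64(279), np.int64(305))
172 (np.int64(268), np.int64(299), np.float64(283.5)) (np.int64(278), np.int64(305))
174 (np.int64(268), np.int64(275), np.float64(271.5)) (np.int64(276), np.int64(305))
```

View pics/n2.png

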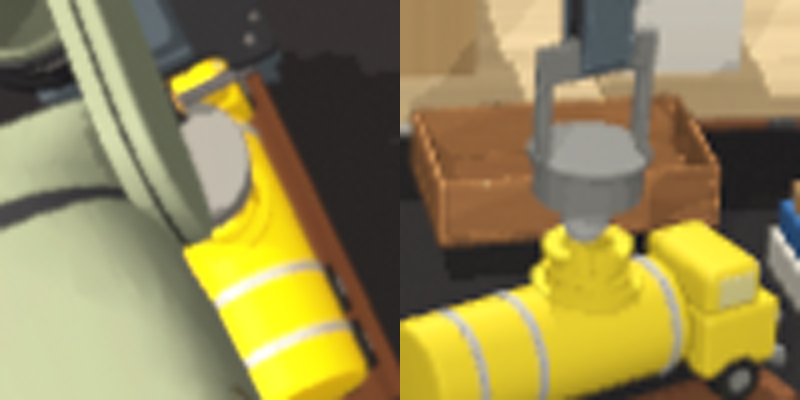

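Right half: the plug at (587,228) is centred over the neck mouth, and the measured u values agree within 0.5 px. Now lowering it, watching the side forces.

```bash
J="python3 -m jog"
python3 - <<'E'
from h import *
P=env.state()["ee_pos"];z=P[2]-89+32
print("lid right pred",[np.round(proj("top",(P[0]+41*np.cos(a),P[1]+41*np.sin(a),z)),1) for a in np.radians([-90,-100,-80])])
f=env.grab_frame("top").astype(int)
for v in(165,168,171,174): c=f[v,155:185]; print(v,np.where((c.max(1)-c.min(1)<40)&(c.max(1)>90))[0].max()+155)
E
$J '{"jaw":[5,5,5,5],"slide":[[0,0,0.1],[0,0,0.1],[0,0,0.1],[0,0,0]],"spin":[0,0,0,0]}'
python3 to.py 600.5 284.2 228 207.1
```

```text
lid right pred [array([171.6, 169.4]), array([171.2, 172.3]), array([171.5, 166.5])]
165 170
168 171
171 171
174 171
time_s: 12.95
ee_pos: [600.3, 283.4, 259.1]
ee_rot: [180.0, -0.1, -152.9]
force: [0.5, -0.1, -3.9]
gripper_width: 10.2
gripper_force: 25.0
t 12.95 pos [600.3 283.4 259.1] rot [ 1.800e+02 -1.000e-01 -1.529e+02] F [ 0.53 -0.05 -3.91] Mz -0.004 w 10.2 gf 25.0 q6 -93.0 
 units [-0.018  0.02   1.037] spin 0.0
```

```bash
J="python3 -m jog"
$J '{"jaw":[5,5,5,5],"slide":[[0,0,0.1],[0,0,0.1],[0,0,0.1],[0,0,0]],"spin":[0,0,0,0]}'
$J '{"jaw":[5,5,5,5],"slide":[[0,0,0.1],[0,0,0.1],[0,0,0.1],[0,0,0]],"spin":[0,0,0,0]}'
python3 to.py 600.5 284.2 228 207.1
```

```text
time_s: 13.35
ee_pos: [601.4, 284.5, 251.3]
ee_rot: [180.0, 0.2, -152.9]
force: [1.4, 2.8, -1.9]
gripper_width: 9.7
gripper_force: 25.0
time_s: 13.75
ee_pos: [600.3, 283.7, 241.0]
ee_rot: [180.0, -0.1, -152.9]
force: [1.6, 1.7, -3.3]
gripper_width: 10.4
gripper_force: 25.0
t 13.75 pos [600.3 283.7 241. ] rot [ 1.800e+02 -1.000e-01 -1.529e+02] F [ 1.63  1.67 -3.29] Mz -0.035 w 10.4 gf 25.0 q6 -93.0 
 units [-0.015  0.012  0.432] spin 0.0
```

```bash
J="python3 -m jog"
$J '{"jaw":[5,5,5,5],"slide":[[-0.03,0.01,0],[0,0,0.1],[0,0,0.1],[0,0,0]],"spin":[0,0,0,0]}'
$J '{"jaw":[5,5,5],"slide":[[0,0,0.07],[0,0,0],[0,0,0]],"spin":[0,0,0]}'
python3 to.py 601.2 284.9 228 207.1
$J '{"jaw":[5,5,5],"slide":[[0,0,0.05],[0,0,0],[0,0,0]],"spin":[0,0,0]}'
$J '{"jaw":[5,5,5],"slide":[[0,0,0.04],[0,0,0],[0,0,0]],"spin":[0,0,0]}'
python3 to.py 601.2 284.9 228 207.1
```

```text
time_s: 14.15
ee_pos: [600.7, 283.9, 234.9]
ee_rot: [-180.0, -0.1, -152.9]
force: [0.5, 2.1, -4.3]
gripper_width: 9.7
gripper_force: 25.0
time_s: 14.45
ee_pos: [601.0, 284.0, 233.5]
ee_rot: [-180.0, -0.1, -152.9]
force: [-0.6, 0.5, -3.9]
gripper_width: 9.7
gripper_force: 25.0
t 14.45 pos [601.  284.  233.5] rot [-1.800e+02 -1.000e-01 -1.529e+02] F [-0.63  0.46 -3.89] Mz 0.06 w 9.7 gf 25.0 q6 -93.0 
 units [-0.02   0.025  0.183] spin 0.0
time_s: 14.75
ee_pos: [601.1, 284.1, 232.1]
ee_rot: [-180.0, -0.0, -152.9]
force: [-0.6, 0.5, -2.9]
gripper_width: 9.8
gripper_force: 25.0
time_s: 15.05
ee_pos: [601.3, 284.2, 231.0]
ee_rot: [-180.0, -0.0, -152.9]
force: [0.6, 1.4, -2.9]
gripper_width: 10.3
gripper_force: 25.0
t 15.05 pos [601.3 284.2 231. ] rot [-180.    -0.  -152.9] F [ 0.6   1.39 -2.91] Mz -0.006 w 10.3 gf 25.0 q6 -93.0 
 units [-0.009  0.022  0.099] spin 0.0
```

```bash
J="python3 -m jog"
for i in 1; do
$J '{"jaw":[5,5,5],"slide":[[0,0,0.04],[0,0,0],[0,0,0]],"spin":[0,0,0]}'
$J '{"jaw":[5,5,5],"slide":[[0,0,0.04],[0,0,0],[0,0,0]],"spin":[0,0,0]}'
$J '{"jaw":[5,5,5],"slide":[[0,0,0.04],[0,0,0],[0,0,0]],"spin":[0,0,0]}'
done
```

```text
time_s: 15.35
ee_pos: [601.3, 284.2, 229.8]
ee_rot: [-180.0, -0.0, -152.9]
force: [-0.5, -0.2, -3.6]
gripper_width: 9.6
gripper_force: 25.0
time_s: 15.65
ee_pos: [601.3, 284.2, 228.7]
ee_rot: [-180.0, 0.0, -152.9]
force: [-0.1, 0.8, -2.9]
gripper_width: 9.8
gripper_force: 25.0
time_s: 15.95
ee_pos: [601.4, 284.3, 228.3]
ee_rot: [-180.0, 0.1, -152.9]
force: [-0.5, 0.4, 1.6]
gripper_width: 9.8
gripper_force: 25.0
```

Contact: Fz went from −3 to +1.6 N at the expected height, so the cap is resting on the thread. I'll open to a loose cage, reach lower, and turn it backwards.

```bash
J="python3 -m jog"
$J '{"jaw":[12,14,16,16,16,16,16,16,12.5,12.5],"slide":[[0,0,0],[0,0,0],[0,0,0],[0,0,0.2],[0,0,0.2],[0,0,0.2],[0,0,0.1],[0,0,0],[0,0,0],[0,0,0]],"spin":[0,0,0,0,0,0,0,0,0,0]}' 10
python3 to.py 601.2 284.9 206 207.1
python3 - <<'E'
from h import *
cv2.imwrite("pics/r0.png",env.grab_frame("side")[:,:,::-1])
E
$J '{"jaw":[12.5,12.5,12.5,12.5,12.5,12.5,12.5,12.5,12.5,12.5],"slide":[[0,0,0],[0,0,0],[0,0,0],[0,0,0],[0,0,0],[0,0,0],[0,0,0],[0,0,0],[0,0,0],[0,0,0]],"spin":[-0.3,-0.4,-0.4,-0.4,-0.4,-0.4,-0.4,-0.4,0,0]}' 10
python3 to.py 601.2 284.9 206 207.1
python3 - <<'E'
from h import *
cv2.imwrite("pics/r1.png",env.grab_frame("side")[:,:,::-1])
for n in("side_n2","r0","r1"):
    f=cv2.imread(f"pics/{n}.png").astype(int); L=[]
    for u in(282,285,288,291): # column: grey -> yellow boundary under skirt
        c=f[150:185,u]; y=c[:,1]-c[:,0]; i=np.argmax(y>70); L.append(150+i-1+(70-y[i-1])/(y[i]-y[i-1]))
    print(n,np.round(L,1))
E
```

```text
time_s: 16.95
ee_pos: [601.4, 284.3, 206.8]
ee_rot: [180.0, 0.0, -152.9]
force: [-0.4, 0.0, 0.2]
gripper_width: 12.9
gripper_force: 0.0
t 16.95 pos [601.4 284.3 206.8] rot [ 180.     0.  -152.9] F [-0.36  0.01  0.15] Mz -0.005 w 12.9 gf 0.0 q6 -93.0 
 units [-0.002  0.021  0.026] spin 0.0
time_s: 18.0
ee_pos: [601.3, 284.2, 206.7]
ee_rot: [-180.0, 0.0, -128.1]
force: [0.5, -0.6, -0.1]
gripper_width: 12.8
gripper_force: 0.0
t 18.0 pos [601.3 284.2 206.7] rot [-180.     0.  -128.1] F [ 0.51 -0.55 -0.07] Mz -0.048 w 12.8 gf 0.0 q6 -118.0 
 units [-0.014  0.017  0.023] spin 3.09
side_n2 [164.5 167.8 167.8 165.1]
r0 [173.1 173.7 174.  173.7]
r1 [173.2 173.7 174.  173.6]
```

```bash
J="python3 -m jog"
cat > chk.py <<'E'
from h import *
import sys
f=env.grab_frame("side")[:,:,::-1]; cv2.imwrite(f"pics/{sys.argv[1]}.png",f); f=f.astype(int);L=[]
for u in(282,285,288,291):
    c=f[150:190,u]; y=c[:,1]-c[:,0]; i=np.argmax(y>70); L.append(150+i-1+(70-y[i-1])/(y[i]-y[i-1]))
print(np.round(L,1),"Mz",env.state()["torque"].round(3),env.state()["ee_rot"][2].round(1),env.state()["qpos"][5].round(1))
E
$J '{"jaw":[12.5,12.5,12.5,12.5],"slide":[[0,0,0],[0,0,0],[0,0,0],[0,0,0]],"spin":[-0.4,-0.4,-0.2,0]}' >/dev/null; python3 chk.py r2
$J '{"jaw":[12.5,12.5,12.5],"slide":[[0,0,0],[0,0,0],[0,0,0]],"spin":[-0.3,-0.2,0]}' >/dev/null; python3 chk.py r3
$J '{"jaw":[12.5,12.5,12.5],"slide":[[0,0,0],[0,0,0],[0,0,0]],"spin":[-0.3,-0.2,0]}' >/dev/null; python3 chk.py r4
```

```text
[173.2 173.9 174.2 173.6] Mz [ 0.049  0.072 -0.018] -120.1 -125.6
[176.2 176.8 177.  176.7] Mz [ 0.119  0.066 -0.009] -116.1 -129.6
[176.2 176.8 177.  176.7] Mz [ 0.074  0.074 -0.007] -112.1 -133.6
```

The skirt's lower edge moved down 3 px, so the cap has dropped into the gap. Now screwing it clockwise.

```bash
J="python3 -m jog"
$J '{"jaw":[12.5,12.5,12.5,12.5,12.5,12.5,12.5,12.5,12.5,12.5],"slide":[[0,0,0.016],[0,0,0.016],[0,0,0.016],[0,0,0.016],[0,0,0.016],[0,0,0.016],[0,0,0.016],[0,0,0.016],[0,0,0.016],[0,0,0.016]],"spin":[0.5,0.7,0.7,0.7,0.7,0.7,0.7,0.7,0.7,0.7]}'; python3 chk.py r5
$J '{"jaw":[12.5,12.5,12.5,12.5,12.5,12.5,12.5,12.5,12.5,12.5],"slide":[[0,0,0.016],[0,0,0.016],[0,0,0.016],[0,0,0.016],[0,0,0.016],[0,0,0.016],[0,0,0.016],[0,0,0.016],[0,0,0.016],[0,0,0.016]],"spin":[0.7,0.7,0.7,0.7,0.7,0.7,0.7,0.7,0.7,0.7]}'; python3 chk.py r6
$J '{"jaw":[12.5,12.5,12.5,12.5],"slide":[[0,0,0],[0,0,0],[0,0,0],[0,0,0]],"spin":[0.7,0.7,0.3,0]}'; python3 chk.py r7
```

```text
time_s: 20.2
ee_pos: [601.6, 284.5, 202.2]
ee_rot: [180.0, 0.1, -166.7]
force: [-0.0, 0.2, 1.6]
gripper_width: 12.4
gripper_force: 1.6
[176.8 177.5 177.7 177.5] Mz [0.045 0.074 0.077] -166.9 -78.8
time_s: 21.25
ee_pos: [601.2, 284.8, 197.5]
ee_rot: [179.9, -0.0, 137.4]
force: [-1.4, 0.8, 2.6]
gripper_width: 12.6
gripper_force: 2.5
[177.7 178.5 178.6 178.3] Mz [-0.039 -0.011 -0.016] 137.2 -22.9
time_s: 21.7
ee_pos: [601.2, 284.1, 196.6]
ee_rot: [-180.0, 0.0, 124.0]
force: [0.4, 0.2, -0.2]
gripper_width: 12.3
gripper_force: 0.0
[178.1 178.7 179.  178.7] Mz [-0.047 -0.027  0.013] 124.1 -9.8
```

```bash
J="python3 -m jog"
$J '{"jaw":[12.5,12.5,12.5],"slide":[[0,0,0],[0,0,0],[0,0,0]],"spin":[0.4,0.4,0]}'>/dev/null; python3 chk.py r8
$J '{"jaw":[12.5,12.5,12.5],"slide":[[0,0,0],[0,0,0],[0,0,0]],"spin":[0.2,0.2,0]}'>/dev/null; python3 chk.py r9
$J '{"jaw":[12.5,12.5,12.5],"slide":[[0,0,0],[0,0,0],[0,0,0]],"spin":[0.15,0.15,0]}'; python3 chk.py r10
```

```text
[178.1 178.7 179.  178.8] Mz [-0.014  0.014 -0.031] 117.7 -3.4
[178.1 178.7 179.  178.8] Mz [-0.087  0.012  0.015] 114.3 -0.0
time_s: 22.75
ee_pos: [601.2, 284.2, 196.9]
ee_rot: [-180.0, 0.0, 111.9]
force: [-0.2, -0.2, -0.8]
gripper_width: 12.5
gripper_force: 2.1
[178.1 178.7 179.  178.7] Mz [-0.136  0.1    0.047] 111.9 2.4
```

```bash
J="python3 -m jog"
$J '{"jaw":[12.5,12.5,12.5],"slide":[[0,0,0],[0,0,0],[0,0,0]],"spin":[0.15,0,0]}'|tail -3; python3 chk.py r11
$J '{"jaw":[12.5,12.5,12.5],"slide":[[0,0,0],[0,0,0],[0,0,0]],"spin":[0.15,0,0]}'|tail -3; python3 chk.py r12
$J '{"jaw":[12.5,12.5,12.5],"slide":[[0,0,0],[0,0,0],[0,0,0]],"spin":[0.15,0,0]}'|tail -3; python3 chk.py r13
```

```text
force: [0.3, -0.2, 0.1]
gripper_width: 12.6
gripper_force: 6.7
[178.1 178.7 179.  178.7] Mz [-0.209  0.156  0.224] 110.7 3.6
force: [-0.6, -1.0, 0.8]
gripper_width: 13.0
gripper_force: 10.7
[178.1 178.7 179.  178.7] Mz [-0.316  0.219  0.387] 109.5 4.8
force: [-0.5, -0.2, 0.4]
gripper_width: 13.7
gripper_force: 10.9
[178.1 178.7 179.  178.7] Mz [-0.269  0.197  0.366] 108.3 6.0
```

Torque rises against the hard stop with no further travel. I'll straighten the tool, open and lift away.

```bash
J="python3 -m jog"
$J '{"jaw":[14,16,20,30,40,40,40,40,40,40],"slide":[[0,0,0],[0,0,0],[0,0,0],[0,0,0],[0,0,0],[0,0,-0.4],[0,0,-0.8],[0,0,-0.8],[0,0,-0.8],[0,0,-0.8]],"spin":[-0.5,-0.5,-0.1,0,0,0,0,0,0,0]}'
$J '{"jaw":[40,40,40,40,40,40,40,40,40,40],"slide":[[0,0,-0.9],[0,0,-0.9],[0,-0.9,0],[0,-0.9,0],[0,-0.9,0],[0,-0.9,0],[0,-0.9,0],[0,-0.9,0],[0,0,0],[0,0,0]],"spin":[0,0,0,0,0,0,0,0,0,0]}'
python3 chk.py end
python3 - <<'E'
from h import *
a=env.grab_frame("top")[130:230,110:210,::-1];f=env.grab_frame("side")[:,:,::-1]
cv2.imwrite("pics/fin.png",np.hstack([cv2.resize(np.ascontiguousarray(x),(400,400),interpolation=2) for x in(a,f[120:220,230:330])]))
E
```

```text
time_s: 24.85
ee_pos: [601.3, 284.3, 307.0]
ee_rot: [179.9, -0.0, 117.1]
force: [0.5, 0.4, -0.0]
gripper_width: 39.6
gripper_force: 0.0
time_s: 25.85
ee_pos: [457.2, 210.4, 360.2]
ee_rot: [179.8, 0.0, 117.1]
force: [0.9, -0.1, -0.0]
gripper_width: 40.0
gripper_force: 0.0
[178.1 178.7 179.  178.8] Mz [-0.055  0.047  0.023] 117.1 -3.7
```

View pics/fin.png

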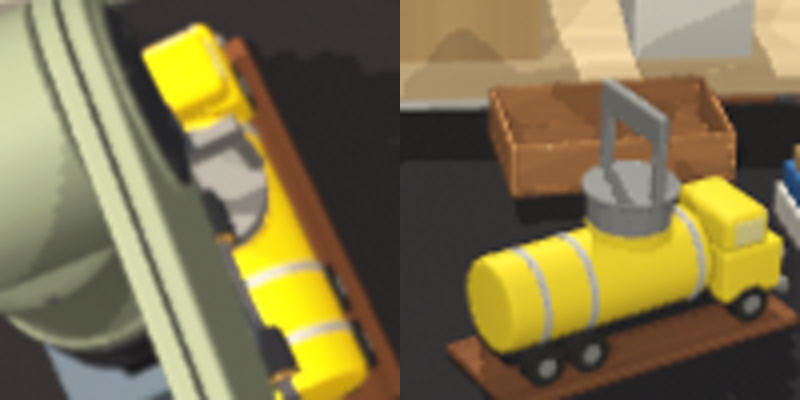

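The cap is seated on the neck with its bar across the truck; the bar's top runs from (282,141) to (297,150) in side pixels. One check of that angle before handing in.

```bash
python3 - <<'E'
from h import *
p=onz("side",282.3,141,227);q=onz("side",296.7,149.8,227);print(np.linalg.norm(p-q),np.degrees(np.arctan2(*(p-q)[1::-1])),(p+q)/2)
for w in(112,117,122): a=np.radians(w);print(w,[np.round(proj("side",(600+k*44*np.cos(a),283.5+k*44*np.sin(a),227)),1) for k in(1,-1)])
E
```

```text
77.37253241528916 120.36815296721753 [604.22572879 283.164448   227.        ]
112 [array([281.7, 140. ]), array([294.7, 150.8])]
117 [array([280.7, 140.2]), array([295.7, 150.6])]
122 [array([279.7, 140.5]), array([296.7, 150.3])]
```

```bash
python3 -c "
from workcell import env
print(env.job_done())"
```

```text
the job is handed in; nothing more can be done
None
```

The cap is off the hook, set on the neck, turned back until it dropped into the thread, and screwed clockwise to its hard stop with the handle across the truck; I let go and handed the job in at about 26 s.

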